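Clamp a ground block with four clicks of the ratchet lever and hold it

ROBOT

A 6-joint arm with a two-finger parallel gripper is mounted at the origin on the work surface. World frame = base frame: x ahead of the robot, y to its left, z up, the work surface at z = 0. Lengths are in m, angles in rad, forces in N, time in s.
With the tool pointing down it reaches from about 0.375 to 0.75 m from the base axis. Payload 9 kg.
Tool frame: the origin (TCP) lies midway between the tips of the shut fingers; the grasp point (between the pads) lies 19 mm behind it (arm.grip_depth is the distance from the TCP to the grasp point, in m); z points along the fingers, y is the line along which they close (so a half turn about z gives the same grasp; the last joint's range is limited). The gripper opens to 85 mm and grips with 20 to 120 N. Pads are 22 mm wide; open, the fingers measure 114 mm over their backs; the gripper's body (76 mm by 85 mm) begins 54 mm behind the grasp point. The pads swing forward as they close: fully open they stand 13 mm farther back than shut.
Start: joints at [0.955, 0.104, 0.097, 1.564, 0, 1.353], TCP at [0.232, 0.553, 0.203] pointing down, gripper open.
Joint ranges: [-2.99, 2.99], [-0.84, 1.86], [-1.1, 1.16], [-1.84, 2.11], [-1.51, 1.56], [-3.14, 3.14]. Speed limits (rad/s): [2.22, 2.22, 2.57, 3.14, 3.14, 3.14].

INTERFACE

Orientations are given as a unit quaternion [x, y, z, w].
In Python, from workcell import telemetry, viewer, arm gives the robot as it stands. The module is installed in compiled form; this text tells all that it offers.
- The arm moves only by the tool arm_command, never from a script. Its argument "steps" is a list of rows, each a list of 2 entries, a list of its own where there are three numbers: the shift along the world's x, y, z in m, then the turn about the world's z in degrees. In form: [[[tx, ty, tz], twist], ...]. A call has exactly 10 rows; each row is the pose to reach, as a shift and turn from the pose commanded when the call began; what a row does not reach only later rows make up. A row lasts 1/10 s, in which the tool goes at most 50 mm and 8.59 degrees, less where a joint would pass 70% of its speed; a pose out of reach is approached as far as the arm can. A call with a gripper value outside its range is refused whole. "jaw" is the gripper's target within -1 to 1 (shut at 1, half-way at 0, fully open at -1), set as the call begins (left out, the last holds). The fingers move at their own pace and stop on an object; "newtons" is the grip in N (left out, the last holds). Time passes only in rows, so rows that repeat a pose let the fingers close, or fill a call up. It gives the time, the measured TCP pose, the force, the opening and the grip force at its end, in the units of the state.
- telemetry.observe(): the state, without advancing time (a new reading comes with each control period).
- viewer.camera(name): name is "scene" or "top"; returns a dict with "frame" (420x560x3 uint8, blue, green, red), "depth" (420x560 float32, m along the optical axis (not along the pixel's ray), 0 where there is no reading), "fx", "fy", "cx", "cy" (pixels), "position" and "rotation" of the camera in the world. Camera axes: x right, y up, looking along -z (the intrinsics and any distortion apply to the point x, -y, -z); pixel columns grow to the right and rows downward; lengths in m; the calibration is good to about 2 mm. A picture is of the moment at which its call begins.
- arm.finish_job(): hands the job in; it is judged then, once.
The state is a dict: "time": time; "qpos": joint angles; "joint_velocities": joint speeds; "joint_torque": joint torques, N m; "tcp_pos": TCP position; "tool_rot": TCP orientation; "contact_force": force on the tool from outside, world axes, zero at the start; "ft_torque": the same for the moment, N m; "grip_width": opening from 0.0 (shut) to 1.0 (fully open); "finger_force": force on a finger pad.
Only numpy, scipy, OpenCV 4.12 (cv2) and the standard library are available. Lean on these libraries where they do the work, as an engineer would, in place of code of your own. Each camera call takes 0.05 s, during which the arm holds its last target. There are 200 camera calls.

TASK

Take the bright ground steel block in a light grip (its faces are finish-ground: no more than about 50 N on each finger) and lay it flat in the nest of the green clamping fixture, lengthwise between the four corner lugs, and let go of it. Then work the fixture's red-handled ratchet lever exactly four clicks from rest, never on towards a fifth, so that the brass jaw closes up on the block. The lever springs back if released, so finish while still holding it with the fingers, still, at the fourth click; do not disturb the other things on the bench.

Things in the scene. Friction and masses are not known exactly. Their poses are not given: they have to be found in the camera images.
- block_mid (a point): Centre of the bright silver ground steel block, loose on the bench: 28 (its x) by 80 (its y, lengthwise) by 36 mm tall, about 0.6 kg. z up; half a turn makes no difference. It is the longer of two blocks to the robot's left; the other is yellow brass.
- fixture: Green clamping fixture, fixed to the bench. Origin: centre of the underside of its base plate, 110 (x) by 300 (y) by 12 mm thick. Nest at the +y end; lever housing (90 by 100 mm, top 58 mm above the bench) in the -y half. In its frame the end stop's face is at y = +125 mm (stop 25 mm high above the base), the jaw's face at y = +27.5 mm with the lever at rest.
- nest (a point): Point on top of the fixture's base plate (12 mm above the bench) over which the block's middle goes: x = 0, y = +78 mm of the fixture, same axes. The block lies lengthwise along y between four lugs 12 mm high, 2.5 mm free to either side (inner faces at x = -16.5, +16.5 mm, outer 24.5), about 8 mm free lengthwise. The lugs leave 62 mm open along the middle of each side for the fingers.
- lever_pivot (a point): Upright axis of the ratchet lever: x = 0, y = -65 mm in the fixture's frame, 58 mm above the bench, same axes as the fixture. The handle's axis lies 110 mm from it; at rest the arm points 235 degrees anticlockwise from the fixture's x axis (towards -x, -y).
- lever_grip (a point): Middle of the upright red cylindrical handle of the ratchet lever: 18 mm diameter, from the arm up to 125 mm above the bench, this point 100 mm above the bench. The flat arm under it has its top 70 mm above the bench. The point's x axis points outward along the arm.
- lever (a joint): Lever angle, rad: 0 at rest, grows anticlockwise seen from above (handle goes away from the robot). A click every 0.21 rad (23 mm at the handle), the fourth at 0.84; end stop 1.365. Always sprung back: 6 to 7 N at the handle on a click; between clicks the push peaks near 10 N at a quarter, drops to 2 N at three quarters (a pinch that does not turn with the handle adds a few N).
- jaw (a joint): Travel of the brass jaw (24 mm wide, 22 mm high) towards the end stop, in m: 0 at rest, driven by the lever, 4 mm for each click; at four clicks it leaves 81.5 mm to the stop.
- brass: Shorter yellow brass block, 28 by 55 by 36 mm, loose; leave it alone. Origin at the centre of its underside.
- oil: Clear oil bottle with red cap, 54 mm diameter, 170 mm tall, loose; leave it alone. Origin under its centre.
- wrench: Steel wrench lying on the bench; leave it alone.
- collar: Turned steel collar, 64 mm diameter, 34 mm tall, loose; leave it alone.
- cup: Orange cup, 72 mm across, 95 mm tall, loose; leave it alone.
There are look-alikes about, which are no part of the job. There is more than one size of the part that bears block_mid; the job needs the middle-sized.

How it is judged:
By the outcome, as a careful person would: the job done as asked, in the order asked, and still so for the second after the job is handed in, while the arm keeps its last pose, push and grip.
It also fails if it takes over 67 s, if anything falls off the work surface, if the arm or the gripper's body presses on something with over 40 N, if the wrist force passes 120 N, or if a joint passes its speed limit or range.

## Working session

There is one attempt and no reset: what is moved stays moved. The work goes in short steps, Python scripts to look and compute and a tool call to move; the robot and the scene stay as the last step left them, time stands still between calls to the robot, and variables do not carry over. Pictures are saved under pics/ and viewed, at most 10 in all, crops included, and the job is handed in when it is done.

Besides the shell and the picture viewer there is one more tool, called after "Emit:" as name(argument=value, ...) on one line, values as JSON. arm_command: Moves the arm, as the interface text tells. Its arguments: {"type":"object","properties":{"steps":{"type":"array","items":{"type":"array"}},"jaw":{"type":"number"},"newtons":{"type":"number"}},"required":["steps"]}

```bash
mkdir -p pics
cat > h.py <<'E'
import numpy as np, cv2
from workcell import telemetry, viewer, arm
def cam(n):
    c=viewer.camera(n); return c
def xyz(c):
    h,w=c['depth'].shape; u,v=np.meshgrid(np.arange(w),np.arange(h)); d=c['depth']
    p=np.stack([(u-c['cx'])/c['fx']*d,-(v-c['cy'])/c['fy']*d,-d],-1)
    return p@np.array(c['rotation']).T+np.array(c['position'])
def ray(c,u,v,z):
    d=np.array(c['rotation'])@np.array([(u-c['cx'])/c['fx'],-(v-c['cy'])/c['fy'],-1]); o=np.array(c['position'])
    return o+d*(z-o[2])/d[2]
E
python3 - <<'E'
from h import *
for n in('scene','top'):
    c=cam(n); cv2.imwrite(f'pics/{n}0.png',c['frame']); print(n,{k:c[k] for k in c if k not in('frame','depth')})
    np.savez(f'{n}0.npz',**c)
s=telemetry.observe(); print(s)
E
```

```text
scene {'fx': 426.64957135438465, 'fy': 426.64957135438465, 'cx': 280.6503764599673, 'cy': 208.77683369937242, 'position': array([1.41702763, 0.3522491 , 0.93479555]), 'rotation': array([0.21618549, 0.32141867, 0.77079571, 0.50579428])}
top {'fx': 409.98914602388135, 'fy': 409.98914602388135, 'cx': 276.7146526593388, 'cy': 207.4796840382335, 'position': array([0.4421552 , 0.00133128, 1.04793628]), 'rotation': array([ 0.05765386, -0.06099607, -0.70200366,  0.70721028])}
{'time': 0.1, 'qpos': array([ 9.55305552e-01,  1.04617505e-01,  9.65620200e-02,  1.56390799e+00,
       -2.22083681e-05,  1.35310418e+00]), 'joint_velocities': array([-9.27765309e-05, -1.99654021e-03,  2.69118752e-03, -6.99634158e-04,
       -1.81244930e-03, -7.41028225e-04]), 'joint_torque': array([ 5.50554396e-03, -5.58206391e+01,  5.04720354e+01,  1.29845005e-02,
       -2.36895039e-04, -4.27987203e-06]), 'tcp_pos': array([0.23223333, 0.55287732, 0.20202128]), 'tool_rot': array([ 1.97590425e-01,  9.80284491e-01, -5.38155186e-04, -2.25985825e-04]), 'contact_force': array([-0.68874488, -0.83249041,  0.08158833]), 'ft_torque': array([-0.0182506 , -0.00376934, -0.03260696]), 'finger_force': 0.0, 'grip_width': 1.0002930365848959}
```

View pics/scene0.png

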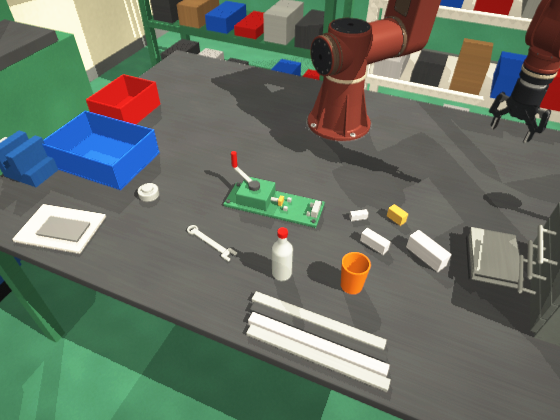

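View pics/top0.png

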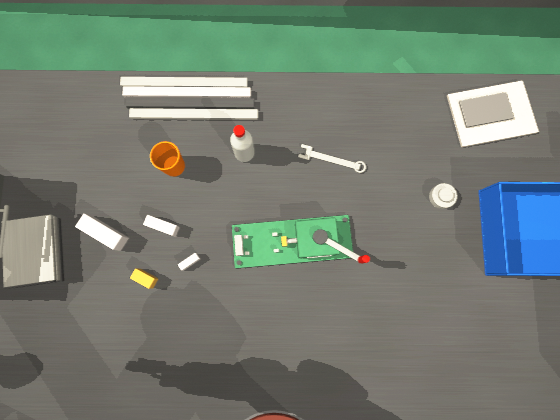

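Top view: the steel look-alikes are a small block (190,262), a middle one (161,226) and a large one (102,232), plus brass at (145,279). The fixture runs x 232–352 with the nest at about (262,243). The handle cap is at (364,259), the bottle at (241,145) and the cup at (168,158). I expect the middle one to be the 80 mm block, so I'll measure it.

```bash
cat >> h.py <<'E'
from scipy.spatial.transform import Rotation as R
def load(n):
    c=dict(np.load(n)); fix(c); return c
def fix(c):
    r=np.array(c['rotation'])
    if r.shape==(4,): c['rotation']=R.from_quat(r).as_matrix()
    return c
def cam(n): return fix(viewer.camera(n))
def rect(P):
    (x,y),(a,b),t=cv2.minAreaRect((P[:,:2]*1000).astype(np.float32))
    if a<b: a,b,t=b,a,t+90
    return np.round([x,y,a,b,(t+90)%180-90],1)   # t: long axis angle from x, deg
E
python3 - <<'E'
from h import *
for n in('top','scene'):
    c=load(n+'0.npz'); P=xyz(c); f=c['frame']; hsv=cv2.cvtColor(f,cv2.COLOR_BGR2HSV)
    inb=(P[...,0]>.2)&(P[...,0]<.75)&(abs(P[...,1])<.6)&(c['depth']>0)
    def blobs(m,lab,mn=30):
        k,l,st,ce=cv2.connectedComponentsWithStats((m&inb).astype(np.uint8))
        for i in range(1,k):
            if st[i,4]>mn:
                q=P[l==i]; zt=np.percentile(q[:,2],80); t=q[abs(q[:,2]-zt)<.006]
                print(n,lab,ce[i].round(),st[i,4],'ztop',zt.round(4),rect(t))
    print(n,'bench z',np.median(P[...,2][inb]))
    blobs((P[...,2]>.02)&(hsv[...,1]<70)&(hsv[...,2]>90),'grey')
    blobs((hsv[...,0]>50)&(hsv[...,0]<85)&(hsv[...,1]>100),'green')
    blobs(((hsv[...,0]<8)|(hsv[...,0]>172))&(hsv[...,1]>150),'red',8)
    blobs((hsv[...,0]>18)&(hsv[...,0]<32)&(hsv[...,1]>130),'brass',8)
c=load('top0.npz'); k=c['frame'][190:290,70:380]; cv2.imwrite('pics/crop.png',cv2.resize(k,None,fx=2.58,fy=2.58,interpolation=cv2.INTER_CUBIC))
E
```

```text
top bench z 0.001284816322364546
top grey [242. 152.] 226 ztop 0.1087 [745.5  85.   36.1   8.7  89.6]
top grey [444. 195.] 483 ztop 0.0339 [ 650.7 -427.1   55.7   43.9   78.5]
top grey [100. 232.] 863 ztop 0.053 [549.4 431.8 114.3  39.9  60.4]
top grey [ 42. 251.] 1899 ztop 0.0503 [506.6 574.1 160.4  70.3   7.9]
top grey [160. 225.] 377 ztop 0.038 [568.4 288.6  80.4  28.   70.1]
top grey [332. 243.] 394 ztop 0.0735 [ 521.2 -145.9  120.9   34.5   66.1]
top grey [238. 245.] 161 ztop 0.0394 [519.8  91.4  49.7  18.1   6.1]
top grey [292. 240.] 49 ztop 0.0332 [533.1 -40.2  22.6  10.3 -89.1]
top grey [188. 261.] 165 ztop 0.0261 [479.6 216.2  52.9  18.8 -54.8]
top grey [319. 256.] 33 ztop 0.0471 [ 493.2 -105.3   56.7    1.8  -84.6]
top green [291. 241.] 4079 ztop 0.0579 [ 538.6 -101.3  100.1   90.1  -84.5]
top red [364. 259.] 79 ztop 0.1261 [ 484.4 -202.    16.    15.7   89.3]
top brass [169. 162.] 46 ztop 0.0966 [716.4 261.1  68.2  37.5 -57.6]
top brass [284. 240.] 50 ztop 0.04 [530.9 -20.3  22.2  12.4   1.3]
top brass [144. 278.] 331 ztop 0.0379 [437.8 324.2  56.2  27.7  62.7]
scene bench
[... 362 characters left out ...]
214.6  52.3  23.  -52.9]
scene grey [483. 252.] 1185 ztop 0.05 [505.6 571.5 167.1  70.7   5.9]
scene grey [375. 239.] 322 ztop 0.0378 [568.2 286.9  79.8  31.1  70.1]
scene grey [429. 248.] 792 ztop 0.0524 [550.  430.2 114.2  43.1  59.7]
scene green [271. 203.] 2186 ztop 0.0566 [ 539.3 -102.8  100.6   91.   -83.7]
scene green [266. 370.] 3824 ztop -0.7452 [ 718.9  -26.6 1146.    62.8   90. ]
scene red [545.  38.] 2076 ztop 0.5658 [251.8 522.   58.4  18.3  66.3]
scene red [234. 158.] 87 ztop 0.123 [ 4.844e+02 -2.030e+02  2.030e+01  1.480e+01 -3.000e-01]
scene brass [280. 200.] 45 ztop 0.0375 [530.4 -21.7  24.1  10.4   3.4]
scene brass [397. 214.] 282 ztop 0.0371 [438.3 321.6  54.   33.5  57.9]
```

View pics/crop.png

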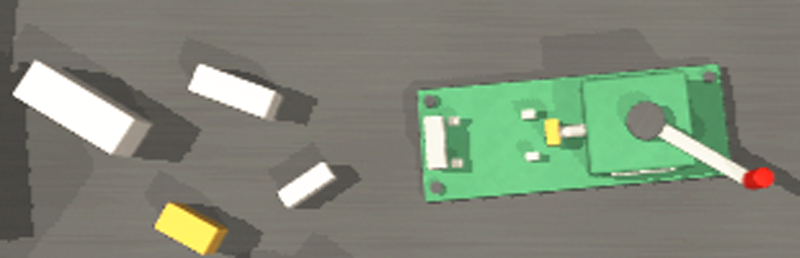

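The middle one measures 80.4×28 mm with its top at 38 mm (36 expected, within the calibration error), so it is the job's block. It sits at (568,288) with its long axis at 70°. The crop shows the lugs clearly, so I'll refine the fixture pose once.

Run:
```python
from h import *
for n in('top','scene'):
    c=load(n+'0.npz'); f=c['frame']; P=xyz(c); hsv=cv2.cvtColor(f,cv2.COLOR_BGR2HSV)
    near=(np.hypot(P[...,0]-.5236,P[...,1]-.036)<.055)
    m=near&(hsv[...,1]<90)&(hsv[...,2]>110)&(P[...,2]>.015)&(P[...,2]<.031)
    k,l,st,ce=cv2.connectedComponentsWithStats(m.astype(np.uint8))
    for i in range(1,k):
        if st[i,4]>3: print(n,'lug',ce[i].round(1),st[i,4],(ray(c,*ce[i],.024)*1000).round(1),(P[l==i].mean(0)*1000).round(1))
    g=(hsv[...,0]>50)&(hsv[...,0]<85)&(hsv[...,1]>80)&(np.hypot(P[...,0]-.5315,P[...,1]+.042)<.17)
    q=P[g]; b=q[abs(q[:,2]-.012)<.006]; print(n,'plate',rect(b),'z',np.median(b[:,2]))
    w=P[(P[...,2]>.031)&(P[...,2]<.043)&(np.hypot(P[...,0]-.5195,P[...,1]-.0905)<.03)]; print('stop',rect(w))
    for r,lab in((P[(P[...,2]>.055)&(P[...,2]<.062)&(np.hypot(P[...,0]-.538,P[...,1]+.1)<.08)],'housing'),): print(lab,rect(r))
```

```text
top lug [274.3 233.8] 18 [548.9   2.6  24. ] [548.9   2.6  24. ]
top lug [245.4 236.4] 17 [541.8  75.   24. ] [541.9  75.1  23.1]
top lug [242. 243.] 5 [525.2  83.1  24. ] [525.3  83.1  23.3]
top lug [275.9 250.2] 17 [507.9  -1.6  24. ] [508.   -1.6  22.6]
top lug [246.8 252.7] 15 [501.3  70.6  24. ] [501.3  70.6  24.4]
top plate [532.8 -41.9 299.8 109.7 -84.5] z 0.012835493703949208
stop [519.8  91.4  49.7  18.1   6.1]
housing [ 538.4 -101.2   99.8   89.9  -84.4]
scene lug [288.7 199.3] 19 [511.2  -1.8  24. ] [508.2  -2.9  21.1]
scene lug [311.3 204.4] 16 [504.3  71.   24. ] [501.9  70.2  21.6]
scene lug [284.9 207.7] 18 [550.7   2.2  24. ] [549.7   1.9  23. ]
scene lug [308.8 213.3] 23 [543.9  77.6  24. ] [542.4  77.2  22.4]
scene plate [533.1 -43.9 302.  114.2 -83.9] z 0.013166427479107345
stop [519.5  89.8  51.6  18.3   6.6]
housing [ 538.2 -110.4  115.4   94.9  -83.7]
```

Emit:
arm_command(steps=[[[0.03, -0.03, 0], -8], [[0.07, -0.06, 0], -16], [[0.11, -0.09, 0], -24], [[0.15, -0.12, 0], -32], [[0.19, -0.15, 0], -40], [[0.23, -0.18, 0], -48], [[0.27, -0.21, 0], -56], [[0.3, -0.24, 0], -64], [[0.32, -0.255, 0], -72], [[0.336, -0.265, 0], -80]], jaw=-1, newtons=35)

```text
time: 1.1
tcp_pos: [0.5696, 0.2863, 0.202]
tool_rot: [0.784, 0.621, -0.0, -0.0]
contact_force: [0.1, 0.1, 0.6]
grip_width: 1.005
finger_force: 0.0
```

The lugs' mean is (525.0, 36.7) and the plate gives (525.3, 35.7), yaw 5.5°, so the nest is at about (525.2, 36.2). The pivot is at (539.0, −106.6), and the handle predicted from it matches the measured one. Next I descend on the block and grip.

Emit:
arm_command(steps=[[[0, 0, -0.03], -4], [[0, 0, -0.07], -7], [[0, 0, -0.11], -7], [[0, 0, -0.145], -7], [[0, 0, -0.17], -7], [[0, 0, -0.185], -7], [[0, 0, -0.193], -7], [[0, 0, -0.197], -7], [[0, 0, -0.197], -7], [[0, 0, -0.197], -7]])

```text
time: 2.1
tcp_pos: [0.5694, 0.2885, 0.0071]
tool_rot: [0.818, 0.575, 0.001, 0.0]
contact_force: [-0.6, -0.3, 0.4]
grip_width: 0.997
finger_force: 0.0
```

Emit:
arm_command(steps=[[[0, 0, 0], 0], [[0, 0, 0], 0], [[0, 0, 0], 0], [[0, 0, 0], 0], [[0, 0, 0], 0], [[0, 0, 0], 0], [[0, 0, 0], 0], [[0, 0, 0], 0], [[0, 0, 0], 0], [[0, 0, 0], 0]], jaw=1, newtons=35)

```text
time: 3.1
tcp_pos: [0.5687, 0.2882, 0.0061]
tool_rot: [0.818, 0.575, 0.0, 0.0]
contact_force: [-0.4, -0.9, 6.1]
grip_width: 0.295
finger_force: 34.8
```

Emit:
arm_command(steps=[[[0, 0, 0.005], 0], [[0, 0, 0.015], 0], [[0, 0, 0.03], 0], [[0, 0, 0.05], 0], [[0, 0, 0.07], 0], [[0, 0, 0.085], 0], [[0, 0, 0.095], 0], [[0, 0, 0.1], 0], [[0, 0, 0.1], 0], [[0, 0, 0.1], 0]])

```text
time: 4.1
tcp_pos: [0.568, 0.288, 0.1048]
tool_rot: [0.818, 0.575, -0.001, -0.0]
contact_force: [0.2, -0.9, -6.0]
grip_width: 0.293
finger_force: 34.9
```

Run:
```python
from h import *
s=telemetry.observe(); r=R.from_quat(s['tool_rot']).as_matrix(); print(s['tcp_pos'],np.degrees(np.arctan2(r[1,1],r[0,1])),s['contact_force'],s['grip_width'],s['finger_force'])
c=cam('scene'); P=xyz(c); hsv=cv2.cvtColor(c['frame'],cv2.COLOR_BGR2HSV)
k=c['frame'][120:290,300:500]; cv2.imwrite('pics/lift.png',cv2.resize(k,None,fx=3.5,fy=3.5))
```

```text
[0.56796389 0.28804204 0.1048148 ] -19.791190257105058 [ 0.15358957 -0.91975755 -6.01808871] 0.29260566340846716 34.92320537567139
```

View pics/lift.png

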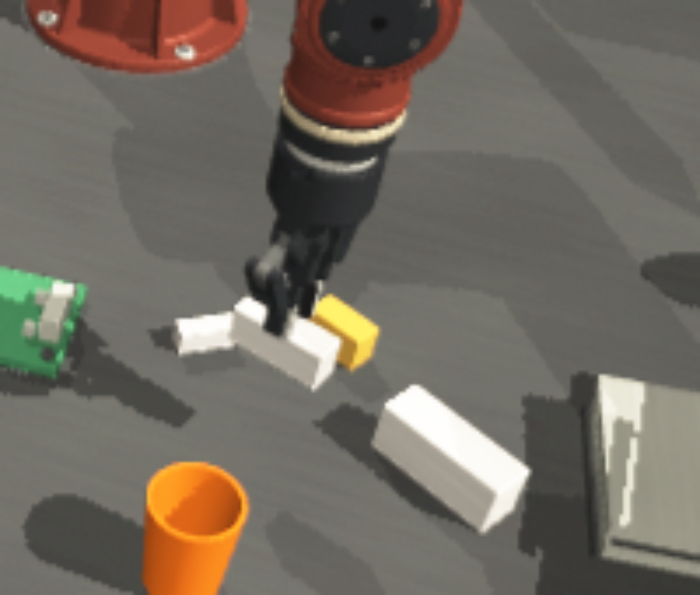

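The block is held level, with 6 N of weight on the wrist. Next it goes over the nest.

Emit:
arm_command(steps=[[[-0.003, -0.015, 0], 2], [[-0.008, -0.045, 0], 5], [[-0.014, -0.08, 0], 9], [[-0.02, -0.115, 0], 13], [[-0.026, -0.15, 0], 17], [[-0.032, -0.185, 0], 20], [[-0.037, -0.215, 0], 23], [[-0.04, -0.237, 0], 25], [[-0.042, -0.248, 0], 25.4], [[-0.043, -0.2517, 0], 25.4]])

```text
time: 5.15
tcp_pos: [0.5251, 0.0357, 0.1052]
tool_rot: [0.672, 0.74, -0.0, -0.0]
contact_force: [0.2, -0.0, -6.6]
grip_width: 0.289
finger_force: 35.1
```

Emit:
arm_command(steps=[[[0, 0, 0], 0], [[0, 0, 0], 0], [[0, 0, 0], 0], [[0, 0, -0.005], 0], [[0, 0, -0.015], 0], [[0, 0, -0.03], 0], [[0, 0, -0.042], 0], [[0, 0, -0.05], 0], [[0, 0, -0.055], 0], [[0, 0, -0.055], 0]])

```text
time: 6.15
tcp_pos: [0.5249, 0.0365, 0.0498]
tool_rot: [0.672, 0.741, -0.0, -0.001]
contact_force: [-0.2, -1.1, -5.6]
grip_width: 0.288
finger_force: 35.1
```

Run:
```python
from h import *
s=telemetry.observe(); r=R.from_quat(s['tool_rot']).as_matrix(); print(s['tcp_pos'],np.degrees(np.arctan2(r[1,1],r[0,1])),s['contact_force'])
a=cam('scene');b=cam('top')
k1=cv2.resize(a['frame'][150:240,240:350],(660,540)); k2=cv2.resize(b['frame'][200:290,210:320],(660,540))
cv2.imwrite('pics/n1.png',np.hstack([cv2.resize(k1,(400,330)),cv2.resize(k2,(400,330))]))
P=xyz(a); m=(abs(P[...,2]-.086)<.012)&(np.hypot(P[...,0]-.525,P[...,1]-.036)<.06)&(cv2.cvtColor(a['frame'],cv2.COLOR_BGR2HSV)[...,2]>170)
print(m.sum(),rect(P[m]),np.median(P[m][:,2]), np.ptp(P[m],axis=0))
```

```text
[0.52487839 0.03654674 0.04980237] 5.604032570748347 [-0.2206406  -1.10876257 -5.5880242 ]
154 [528.   36.   79.9  35.1 -82.5] 0.08030516476286276 [0.0385156  0.08070362 0.02217596]
```

View pics/n1.png

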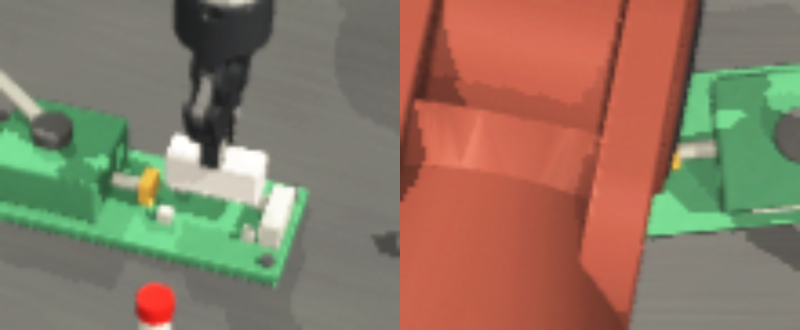

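The block hangs straight over the nest: scene left crop, block about (215,170) between the jaw at (150,187) and the stop at (278,217). The top camera is blocked by the arm. I'm lowering slowly.

Emit:
arm_command(steps=[[[0, 0, -0.005], 0], [[0, 0, -0.01], 0], [[0, 0, -0.014], 0], [[0, 0, -0.018], 0], [[0, 0, -0.021], 0], [[0, 0, -0.024], 0], [[0, 0, -0.026], 0], [[0, 0, -0.028], 0], [[0, 0, -0.029], 0], [[0, 0, -0.029], 0]])

```text
time: 7.25
tcp_pos: [0.5254, 0.0365, 0.0216]
tool_rot: [0.672, 0.741, -0.0, -0.0]
contact_force: [-0.0, -0.3, -6.1]
grip_width: 0.292
finger_force: 35.1
```

Emit:
arm_command(steps=[[[0, 0, -0.0005], 0], [[0, 0, -0.001], 0], [[0, 0, -0.0015], 0], [[0, 0, -0.002], 0], [[0, 0, -0.0025], 0], [[0, 0, -0.003], 0], [[0, 0, -0.003], 0], [[0, 0, -0.003], 0], [[0, 0, -0.003], 0], [[0, 0, -0.003], 0]])

```text
time: 8.25
tcp_pos: [0.5255, 0.0365, 0.0188]
tool_rot: [0.672, 0.741, 0.0, 0.0]
contact_force: [0.0, -0.3, -6.7]
grip_width: 0.29
finger_force: 35.2
```

Not in contact yet, so I lower a little more.

Emit:
arm_command(steps=[[[0, 0, -0.0003], 0], [[0, 0, -0.0006], 0], [[0, 0, -0.0009], 0], [[0, 0, -0.0012], 0], [[0, 0, -0.0015], 0], [[0, 0, -0.0015], 0], [[0, 0, -0.0015], 0], [[0, 0, -0.0015], 0], [[0, 0, -0.0015], 0], [[0, 0, -0.0015], 0]])

```text
time: 9.25
tcp_pos: [0.5257, 0.0365, 0.0181]
tool_rot: [0.672, 0.741, 0.0, 0.0]
contact_force: [-4.9, -0.1, 6.4]
grip_width: 0.288
finger_force: 39.9
```

Contact at z = 18.1 mm, which is the seated height. I release and rise.

Emit:
arm_command(steps=[[[0, 0, 0.001], 0], [[0, 0, 0.001], 0], [[0, 0, 0.001], 0], [[0, 0, 0.001], 0], [[0, 0, 0.001], 0], [[0, 0, 0.001], 0], [[0, 0, 0.001], 0], [[0, 0, 0.001], 0], [[0, 0, 0.001], 0], [[0, 0, 0.001], 0]], jaw=-1)

```text
time: 10.25
tcp_pos: [0.5254, 0.0365, 0.0182]
tool_rot: [0.672, 0.741, 0.0, 0.0]
contact_force: [-0.5, -0.4, -0.6]
grip_width: 1.003
finger_force: 0.0
```

Emit:
arm_command(steps=[[[0, 0, 0.01], 0], [[0, 0, 0.03], 0], [[0, 0, 0.06], 0], [[0, 0, 0.1], 0], [[0, 0, 0.14], 0], [[0, -0.03, 0.165], -7], [[-0.005, -0.07, 0.175], -14], [[-0.015, -0.115, 0.175], -21], [[-0.025, -0.16, 0.175], -28], [[-0.033, -0.2, 0.175], -34]])

```text
time: 11.25
tcp_pos: [0.4919, -0.1655, 0.1944]
tool_rot: [0.86, 0.51, 0.0, 0.001]
contact_force: [0.7, -0.7, 0.3]
grip_width: 1.0
finger_force: 0.0
```

Run:
```python
from h import *
s=telemetry.observe(); r=R.from_quat(s['tool_rot']).as_matrix(); print(s['tcp_pos'],np.degrees(np.arctan2(r[1,1],r[0,1])),s['contact_force'])
a=cam('scene');b=cam('top')
cv2.imwrite('pics/n2.png',np.hstack([cv2.resize(a['frame'][150:240,240:350],(400,330)),cv2.resize(b['frame'][200:290,210:320],(400,330))]))
for c in(a,b):
    P=xyz(c); m=(abs(P[...,2]-.049)<.006)&(np.hypot(P[...,0]-.525,P[...,1]-.036)<.05)
    print(m.sum(),rect(P[m]),np.median(P[m][:,2]))
```

```text
[ 0.491865   -0.16548454  0.19435658] -28.684992568174557 [ 0.69297317 -0.73509609  0.32846959]
198 [524.9  39.2  87.9  31.5 -85.8] 0.049078856256333736
377 [525.7  37.   79.9  28.2 -84.3] 0.048905569313253405
```

View pics/n2.png

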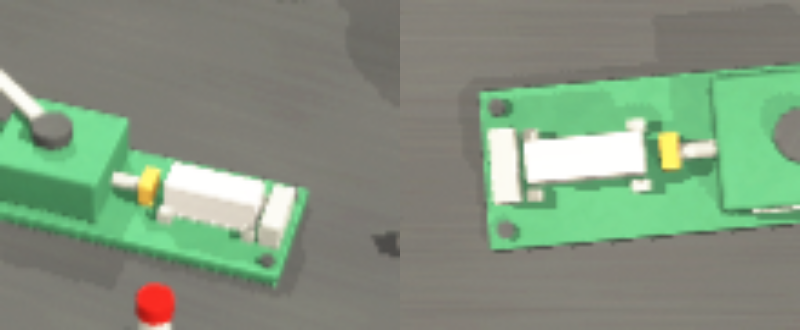

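The block lies in the nest between the lugs: the top camera gives centre (525.7,37.0), top at 48.9 mm, angle in line with the fixture. Now the lever handle.

Emit:
arm_command(steps=[[[-0.004, -0.02, 0], -1], [[-0.007, -0.0386, 0], -1], [[-0.007, -0.0386, 0], -1], [[-0.007, -0.0386, -0.02], -1], [[-0.007, -0.0386, -0.045], -1], [[-0.007, -0.0386, -0.07], -1], [[-0.007, -0.0386, -0.09], -1], [[-0.007, -0.0386, -0.103], -1], [[-0.007, -0.0386, -0.108], -1], [[-0.007, -0.0386, -0.108], -1]])

```text
time: 12.35
tcp_pos: [0.4855, -0.2017, 0.0853]
tool_rot: [0.863, 0.505, -0.0, -0.0]
contact_force: [-0.4, -0.1, 0.5]
grip_width: 1.001
finger_force: 0.0
```

Run:
```python
from h import *
s=telemetry.observe(); print(s['tcp_pos'],s['contact_force'])
a=cam('scene')
cv2.imwrite('pics/h1.png',cv2.resize(a['frame'][110:230,180:340],(640,480)))
```

```text
[ 0.4854598  -0.20166781  0.08530674] [-0.36583589 -0.11316972  0.46137631]
```

View pics/h1.png

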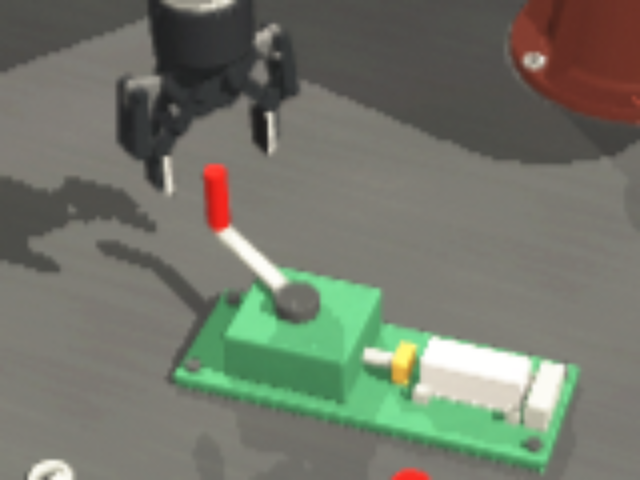

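Run:
```python
from h import *
c=cam('scene')
def pj(p):
    q=c['rotation'].T@(np.array(p)-c['position']); u=np.array([c['cx']-c['fx']*q[0]/q[2],c['cy']+c['fy']*q[1]/q[2]]); return ((u-[180,110])*4).round()
for lab,p in dict(htop=(.485,-.2024,.125),hmid=(.485,-.2024,.098),hbot=(.485,-.2024,.07),t1=(.485+.040,-.2017-.0225,.098),t2=(.485-.040,-.2017+.0225,.098)).items(): print(lab,pj(p))
P=xyz(c)
for (u,v) in((165,185),(163,170),(268,145),(265,120),(215,172),(217,200),(216,222)): print(u,v,P[110+v//4,180+u//4].round(3))
```

```text
htop [213. 171.]
hmid [215. 199.]
hbot [218. 226.]
t1 [167. 220.]
t2 [264. 178.]
165 185 [ 0.534 -0.217  0.142]
163 170 [ 0.53  -0.221  0.153]
268 145 [ 0.451 -0.171  0.138]
265 120 [ 0.453 -0.172  0.161]
215 172 [ 0.488 -0.202  0.126]
217 200 [ 0.492 -0.198  0.103]
216 222 [ 0.491 -0.2    0.082]
```

The measured handle position matches the plan (projected and seen within 2 px), and the fingers straddle it but sit rather high while open. I'll go 4 mm lower and close.

Emit:
arm_command(steps=[[[0, 0, -0.002], 0], [[0, 0, -0.004], 0], [[0, 0, -0.004], 0], [[0, 0, -0.004], 0], [[0, 0, -0.004], 0], [[0, 0, -0.004], 0], [[0, 0, -0.004], 0], [[0, 0, -0.004], 0], [[0, 0, -0.004], 0], [[0, 0, -0.004], 0]], jaw=1, newtons=60)

```text
time: 13.45
tcp_pos: [0.4852, -0.202, 0.0815]
tool_rot: [0.863, 0.505, -0.0, -0.0]
contact_force: [-5.0, 2.7, 6.0]
grip_width: 0.176
finger_force: 58.5
```

Run:
```python
from h import *
s=telemetry.observe(); r=R.from_quat(s['tool_rot']).as_matrix(); print(s['tcp_pos'],np.degrees(np.arctan2(r[1,1],r[0,1])),s['contact_force'],s['ft_torque'],s['grip_width'],s['finger_force'])
o=np.array([539.0,-106.6])
p0=s['tcp_pos'][:2]*1000; print('TCP rel pivot: r',np.hypot(*(p0-o)),'ang',np.degrees(np.arctan2(*(p0-o)[::-1]))%360)
for k in range(0,13):
    a=np.radians(240.6)+k*.07; p=o+110*np.array([np.cos(a),np.sin(a)]); b=o+110*np.array([np.cos(np.radians(240.6)),np.sin(np.radians(240.6))])
    print(k,round(k*.07,2),(p-b).round(1),round(np.degrees(k*.07),1))
a=cam('scene')
cv2.imwrite('pics/h2.png',cv2.resize(a['frame'][110:230,180:340],(640,480)))
```

```text
[ 0.48516609 -0.20203866  0.08151979] -29.39125948911331 [-5.02417746  2.65332004  5.99518188] [ 0.4055152   0.97822658 -0.01402211] 0.17594027333052897 58.54515194892883
TCP rel pivot: r 109.57476025896644 ang 240.5740381680905
0 0.0 [0. 0.] 0.0
1 0.07 [ 6.8 -3.5] 4.0
2 0.14 [13.9 -6.6] 8.0
3 0.21 [21.2 -9.2] 12.0
4 0.28 [ 28.6 -11.2] 16.0
5 0.35 [ 36.1 -12.7] 20.1
6 0.42 [ 43.8 -13.7] 24.1
7 0.49 [ 51.5 -14.1] 28.1
8 0.56 [ 59.2 -14. ] 32.1
9 0.63 [ 66.8 -13.4] 36.1
10 0.7 [ 74.4 -12.3] 40.1
11 0.77 [ 81.9 -10.6] 44.1
12 0.84 [89.3 -8.3] 48.1
```

View pics/h2.png

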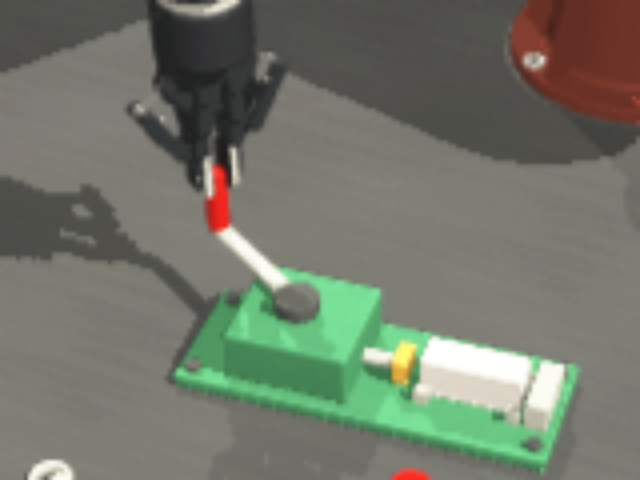

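The fingers hold the handle (grip width 0.176, 58 N). I'll drive along the arc, turning with the handle, to two clicks first.

Emit:
arm_command(steps=[[[0.0033, -0.0018, 0], 2], [[0.0068, -0.0035, 0], 4], [[0.0139, -0.0066, 0], 8], [[0.0212, -0.0092, 0], 12], [[0.0286, -0.0112, 0], 16], [[0.0361, -0.0127, 0], 20], [[0.04, -0.0132, 0], 22], [[0.0438, -0.0137, 0], 24.1], [[0.0438, -0.0137, 0], 24.1], [[0.0438, -0.0137, 0], 24.1]])

```text
time: 14.5
tcp_pos: [0.5287, -0.2158, 0.0815]
tool_rot: [0.739, 0.674, -0.0, -0.0]
contact_force: [-6.5, 1.6, 8.1]
grip_width: 0.179
finger_force: 59.0
```

```bash
cat > chk.py <<'E'
from h import *
s=telemetry.observe(); r=R.from_quat(s['tool_rot']).as_matrix(); yaw=np.degrees(np.arctan2(r[1,1],r[0,1]))
o=np.array([539.0,-106.6]); p=s['tcp_pos'][:2]*1000
print(s['time'],s['tcp_pos'].round(4),'yaw',yaw.round(2),s['contact_force'].round(1),s['grip_width'].round(3),s['finger_force'].round(1))
print('r',np.hypot(*(p-o)).round(1),'lever rad',(np.radians(np.degrees(np.arctan2(*(p-o)[::-1]))%360-240.6)).round(4))
a=cam('scene'); P=xyz(a); h=cv2.cvtColor(a['frame'],cv2.COLOR_BGR2HSV)
for lab,m in(('red',((h[...,0]<8)|(h[...,0]>172))&(h[...,1]>150)&(P[...,2]>.07)&(P[...,2]<.13)&(np.hypot(P[...,0]-.54,P[...,1]+.107)<.14)),('brass',(h[...,0]>18)&(h[...,0]<32)&(h[...,1]>130)&(np.hypot(P[...,0]-.53,P[...,1]+.01)<.04))):
    print(lab,m.sum(),(P[m].mean(0)*1000).round(1) if m.any() else '')
cv2.imwrite('pics/l.png',cv2.resize(a['frame'][110:230,180:340],(640,480)))
E
python3 chk.py
```

```text
Traceback (most recent call last):
  File "chk.py", line 4, in <module>
    print(s['time'],s['tcp_pos'].round(4),'yaw',yaw.round(2),s['contact_force'].round(1),s['grip_width'].round(3),s['finger_force'].round(1))
                                                                                         ^^^^^^^^^^^^^^^^^^^^^
AttributeError: 'float' object has no attribute 'round'
```

Emit:
arm_command(steps=[[[0.0038, -0.0003, 0], 2], [[0.0077, -0.0004, 0], 4], [[0.0154, -0.0003, 0], 8], [[0.023, 0.0003, 0], 12], [[0.0306, 0.0014, 0], 16], [[0.0345, 0.0022, 0], 18], [[0.0381, 0.0031, 0], 20], [[0.041, 0.0038, 0], 21.6], [[0.043, 0.0045, 0], 22.7], [[0.043, 0.0045, 0], 22.7]])

```text
time: 15.5
tcp_pos: [0.5719, -0.2111, 0.0815]
tool_rot: [0.592, 0.806, -0.0, -0.0]
contact_force: [-6.5, 1.5, 7.2]
grip_width: 0.177
finger_force: 59.0
```

```bash
sed -i "s/s\['grip_width'\].round(3),s\['finger_force'\].round(1)/s['grip_width'],s['finger_force']/" chk.py; python3 chk.py
```

```text
15.5 [ 0.5719 -0.2111  0.0815] yaw 17.46 [-6.5  1.5  7.2] 0.1768904177889836 59.02686953544617
r 109.5 lever rad 0.8179
red 41 [ 576.1 -210.    89. ]
brass 25 [534.6  -6.5  34.1]
```

Emit:
arm_command(steps=[[[0.0005, 0.0001, 0], 0.3], [[0.001, 0.0003, 0], 0.6], [[0.0015, 0.0004, 0], 0.8], [[0.002, 0.0006, 0], 1], [[0.0025, 0.0008, 0], 1.3], [[0.0025, 0.0008, 0], 1.3], [[0.0025, 0.0008, 0], 1.3], [[0.0025, 0.0008, 0], 1.3], [[0.0025, 0.0008, 0], 1.3], [[0.0025, 0.0008, 0], 1.3]])

```text
time: 16.55
tcp_pos: [0.5738, -0.2105, 0.0815]
tool_rot: [0.583, 0.813, -0.001, -0.001]
contact_force: [-9.1, 0.9, 7.1]
grip_width: 0.173
finger_force: 59.1
```

```bash
python3 chk.py
python3 - <<'E'
from h import *
c=cam('top'); P=xyz(c); h=cv2.cvtColor(c['frame'],cv2.COLOR_BGR2HSV)
o=np.array([.539,-.1066])
for n,C in(('rest',load('top0.npz')),('now',c),('rest-s',load('scene0.npz')),('now-s',cam('scene'))):
    P=xyz(C); h=cv2.cvtColor(C['frame'],cv2.COLOR_BGR2HSV); d=np.hypot(P[...,0]-o[0],P[...,1]-o[1])
    m=(h[...,1]<80)&(h[...,2]>120)&(abs(P[...,2]-.07)<.01)&(d>.03)&(d<.1)
    v,u=np.nonzero(m)
    if len(v)>10:
        q=np.array([ray(C,a,b,.07)[:2] for a,b in zip(u,v)]).astype(np.float32)
        vx,vy,x,y=cv2.fitLine(q,cv2.DIST_HUBER,0,.01,.01).ravel(); ce=q.mean(0)-o
        print(n,len(v),'dir',np.degrees(np.arctan2(vy,vx))%180+180,'from pivot',np.degrees(np.arctan2(ce[1],ce[0]))%360)
    m=(h[...,0]>18)&(h[...,0]<32)&(h[...,1]>130)&(np.hypot(P[...,0]-.53,P[...,1]+.01)<.035); print(n,'jaw',m.sum(),(P[m].mean(0)*1000).round(1) if m.any() else '')
E
```

```text
16.55 [ 0.5738 -0.2105  0.0815] yaw 18.69 [-9.1  0.9  7.1] 0.1734003768376824 59.128350019454956
r 109.5 lever rad 0.8363
red 42 [ 578.5 -209.2   89.7]
brass 23 [535.1  -6.2  33.8]
rest 179 dir 239.93796 from pivot 240.07130463224374
rest jaw 50 [531.2 -20.6  36.9]
now 174 dir 288.8108 from pivot 288.67562285998076
now jaw 41 [528.8  -5.2  37.4]
rest-s 77 dir 240.0097 from pivot 241.04196511124425
rest-s jaw 45 [533.5 -20.2  31.1]
now-s 105 dir 289.39093 from pivot 288.6541619562372
now-s jaw 23 [534.2  -6.6  32.8]
```

View pics/l.png

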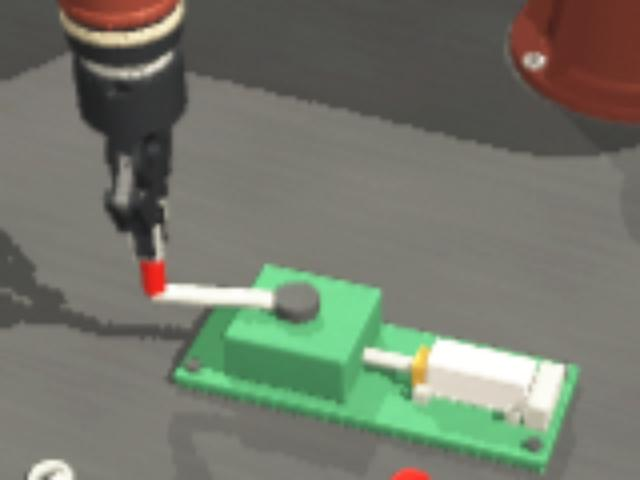

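The block sits between the jaw and the stop, with the jaw at scene crop (420,365) against it. In the top view the arm turned 48.6–48.9° (0.85 rad, fourth click 0.84), and the jaw has moved about 16 mm. I'll hold one call to confirm it is still, then hand in.

Emit:
arm_command(steps=[[[0, 0, 0], 0], [[0, 0, 0], 0], [[0, 0, 0], 0], [[0, 0, 0], 0], [[0, 0, 0], 0], [[0, 0, 0], 0], [[0, 0, 0], 0], [[0, 0, 0], 0], [[0, 0, 0], 0], [[0, 0, 0], 0]])

```text
time: 17.7
tcp_pos: [0.5738, -0.2105, 0.0815]
tool_rot: [0.583, 0.813, -0.001, -0.001]
contact_force: [-8.1, 2.1, 7.0]
grip_width: 0.183
finger_force: 59.1
```

```bash
python3 chk.py
python3 - <<'E'
from h import *
c=cam('top'); P=xyz(c); m=(abs(P[...,2]-.049)<.006)&(np.hypot(P[...,0]-.5245,P[...,1]-.04)<.055)
print('block',m.sum(),rect(P[m]))
E
```

```text
17.7 [ 0.5738 -0.2105  0.0815] yaw 18.69 [-8.1  2.1  7. ] 0.18292019351659045 59.12751853466034
r 109.5 lever rad 0.8361
red 42 [ 578.9 -208.8   89.3]
brass 23 [534.2  -6.6  32.8]
block 379 [525.2  41.6  79.8  28.  -84.3]
```

```bash
python3 -c "
from workcell import arm
print(arm.finish_job())"
```

```text
the job is handed in; nothing more can be done
None
```

The job is handed in: the 80 mm steel block was laid in the nest at about 35–40 N grip and released, and the lever is held still at about 0.84 rad, the fourth click (my measurements range from 0.836 to 0.853), with the jaw closed up on the block; no verdict was returned.

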